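# Hold a juggling-box panel through the guard slot of the marking machine

## Robot

A 6-joint arm with a two-finger parallel gripper is mounted at the origin on the work surface. World frame = base frame: x ahead of the robot, y to its left, z up, the work surface at z = 0. Lengths are in m, angles in rad, forces in N, time in s.
With the tool pointing down it reaches from about 0.275 to 0.975 m from the base axis. Payload 8.4 kg.
Tool frame: the origin (TCP) lies at the very end of the fingers, on their centre line; the grasp point (between the pads) lies 19 mm behind it; z points along the fingers, y is the line along which they close (so a half turn about z gives the same grasp; the last joint's range is limited). The gripper opens to 92 mm and grips with 3 to 60 N. Pads are 20 mm wide; open, the fingers measure 128 mm over their backs; the gripper's body (75 mm by 189 mm) begins 69 mm behind the grasp point.
Start: joints at [-1.322, 0.353, 1.633, -0, 1.155, -0.002], TCP at [0.155, -0.605, 0.215] pointing down, gripper open.
Joint ranges: [-2.63, 2.63], [-0.92, 2.1], [0.06, 2.66], [-1.3, 4.44], [0, 2.69], [-3.02, 3.02]. Speed limits (rad/s): [2.22, 2.22, 2.79, 3.14, 3.14, 3.14].

## Interface

Orientations are given as a rotation vector (axis times angle).
In Python, from bench import monitor, vision, job gives the robot as it stands.
- The arm moves only by the tool jog_arm, never from a script. Its argument "rows" is a list that holds one entry, the list of rows, each a list of 5 numbers: the shift along the tool's x, y, z in mm, then the turn about the tool's z in degrees, then the opening in per cent of the stroke, from 0 (shut) to 100 (fully open). In form: [[[tx, ty, tz, roll, gripper], ...]]. A call has 1 to 5 rows; each row is the pose to reach, as a shift and turn from the pose commanded when the call began, along the tool's axes at that moment; what a row does not reach only later rows make up. A row lasts 1/10 s, in which the tool goes at most 50 mm and 8.59 degrees, less where a joint would pass 70% of its speed; a pose out of reach is approached as far as the arm can. A call with a gripper value outside its range is refused whole. The fingers move at their own pace and stop on an object; "squeeze" is the grip in N (left out, the last holds). Time passes only in rows, so rows that repeat a pose let the fingers close. It gives the time, the measured TCP pose, the force, the opening and the grip force at its end, in the units of the state.
- monitor.state(): the state, without advancing time (a new reading comes with each control period).
- vision.camera(name): name is "scene" or "top" or "wrist"; returns a dict with "image" (420x560x3 uint8, red, green, blue), "vertical_fov" (degrees; the focal length in pixels is half the picture's height over the tangent of half this angle, whatever the lens; pixels are square), "cx", "cy" (the principal point, pixels), "position" and "rotation" of the camera in the world; the wrist camera has in their place "tool_from_camera" (4x4, takes a point from camera to tool coordinates, whose origin is the TCP and whose axes are the flange's). Camera axes: x right, y up, looking along -z (the intrinsics and any distortion apply to the point x, -y, -z); pixel columns grow to the right and rows downward; lengths in m; the calibration is good to about 2 mm. The wrist camera is an equidistant fisheye: a pixel r from the principal point sees the ray r / f radians off the axis. A picture is of the moment at which its call begins: read the wrist's pose just before it. There is no depth.
- job.job_done(): hands the job in; it is judged then, once.
The state is a dict: "time_s": time; "joints": joint angles; "dq": joint speeds; "joint_torque": joint torques, N m; "tool_pos": TCP position; "tool_rot": TCP orientation; "force": force on the tool from outside, world axes, zero at the start; "torque": the same for the moment, N m; "width": finger opening in m; "grasp_force": force on a finger pad.
Only numpy, scipy, OpenCV 4.12 (cv2) and the standard library are available. Lean on these libraries where they do the work, as an engineer would, in place of code of your own. Each camera call takes 0.05 s, during which the arm holds its last target. There are 200 camera calls.

## Task

See which guard insert is fitted in the working bay of the marking machine, under the marking head, and take the one plywood panel made for that slot (wide panel for the wide slot, narrow panel for the narrow slot). Feed it level, end first, through the slot until the sprung stop behind it is pushed fully in, and finish while still holding the panel there in the gripper, level and pressed against the stop, for the marking head to do its work. Leave the other panel and the other things on the bench where they are.

Things in the scene. Friction and masses are not known exactly. Their poses are not given: they have to be found in the camera images.
- slot (a point): Centre of the slot in the machine's working bay, on the guard's front face, 100 mm above the bench, below and in front of the marking head; the same for both inserts. Its x axis is level and is the feeding direction (into the machine), y runs along the guard's face towards the parking bay, z up.
- station: Fixed grey bench marking machine, axes as point slot. Origin: on the bench, below the slot. Its guard is frontmost (but for the lips), 130 mm wide, frame top 145 mm high, insert tab 157 mm. Behind it an anvil (88 mm high), stylus (tip 128 mm high), sprung stop; marking head 160 to 235 mm high, from 35 mm behind the guard's face; column 400 mm high, from 175 mm behind it.
- insert_wide: Fixed aluminium guard insert, upright plate 92 x 83 x 10 mm with a level slot 56 mm wide, 12 mm high for the wide panel; 45-degree lips before it widen the mouth by 8 mm each way and stand 9 mm out. Origin: slot centre on the plate's front face; x into the slot, z up. It is in the working bay (origin at point slot) or parked before a closed plate 118 mm along +y (they swap).
- insert_narrow: Fixed aluminium guard insert, upright plate 92 x 83 x 10 mm with a level slot 40 mm wide, 12 mm high for the narrow panel; 45-degree lips before it widen the mouth by 8 mm each way and stand 9 mm out. Origin: slot centre on the plate's front face; x into the slot, z up. It is in the working bay (origin at point slot) or parked before a closed plate 118 mm along +y (they swap).
- stop (a joint): Sprung stop in the machine: a steel pad 24 x 16 mm on the slot's axis, met by the panel's leading end 55 mm behind the guard's front face (point slot). Value in m: 0 out, 0.010 fully in (pad 65 mm behind the front face). It pushes back with 2 N at first and 6 N fully in, where it ends hard.
- wide_panel_center (a point): Plain plywood side panel of a juggling box, 200 mm long, 54 mm wide, 10 mm thick, eased edges, about 75 g. Lies flat and loose across the battens of the rest, at either of two places (the panels swap). This point is its centre (half-way up; 41 mm above the bench at first); x along its length, y across, z up. Both ends are alike; either may go first.
- narrow_panel_center (a point): Plain plywood side panel of a juggling box, 200 mm long, 38 mm wide, 10 mm thick, eased edges, about 53 g. Lies flat and loose across the battens of the rest, at either of two places (the panels swap). This point is its centre (half-way up; 41 mm above the bench at first); x along its length, y across, z up. Both ends are alike; either may go first.
- rest: Fixed plywood rest, 200 x 250 mm, 10 mm thick, with two battens (16 mm wide, tops 36 mm above the bench) along its y axis, 80 mm either side of its middle. The panels lie across them, about along its x axis, near y = +60 and -60 mm. Between the battens there is room for fingers beside and below the panels, down to 10 mm above the bench. Origin: centre of its underside.
- juggling_box: Bystander: a finished juggling box of plywood with grey pads on its ends, 200 x 125 x 54 mm, lying flat on the bench. Origin: centre of its underside.
- tape_roll: Bystander: a roll of black tape lying flat on the bench, 90 mm across, 25 mm high. Origin: centre of its underside.
- screwdriver: Bystander: a screwdriver lying on the bench, along its x axis.
There are look-alikes about, which are no part of the job. Leave any black or orange look-alike of the part that bears wide_panel_center alone.

How it is judged:
On the way:
1. the panel that matches the fitted insert is lifted clear of the rest in the gripper (((distance between insert_wide and slot below 0.03 m and height (world z) of wide_panel_center above 0.07 m and contact force between the fingers and wide_panel above 1 N) or (distance between insert_narrow and slot below 0.03 m and height (world z) of narrow_panel_center above 0.07 m and contact force between the fingers and narrow_panel above 1 N))), for 0.2 s.
At the end, for the whole second after the job is handed in: The fingers hold (over 2 N) the panel that fits the insert in the working bay: end through the slot, centre 30-44 mm before the guard face, within 4 mm of the slot axis and 0.06 rad of straight and level; stop in by over 6.5 of 10 mm; other panel within 30 mm of its start (((distance between insert_wide and slot below 0.03 m and x of wide_panel_center in the frame of slot between -0.044 and -0.03 m and y of wide_panel_center in the frame of slot between -0.004 and 0.004 m and z of wide_panel_center in the frame of slot between -0.004 and 0.004 m and angle between the x axis of wide_panel_center and the x axis of slot, either way round below 0.06 rad and angle between the z axis of wide_panel_center and the z axis of slot, either way round below 0.06 rad and contact force between the fingers and wide_panel above 2 N and value of joint stop above 0.0065 m and distance of narrow_panel_center from where it was at the start of the episode below 0.03 m) or (distance between insert_narrow and slot below 0.03 m and x of narrow_panel_center in the frame of slot between -0.044 and -0.03 m and y of narrow_panel_center in the frame of slot between -0.004 and 0.004 m and z of narrow_panel_center in the frame of slot between -0.004 and 0.004 m and angle between the x axis of narrow_panel_center and the x axis of slot, either way round below 0.06 rad and angle between the z axis of narrow_panel_center and the z axis of slot, either way round below 0.06 rad and contact force between the fingers and narrow_panel above 2 N and value of joint stop above 0.0065 m and distance of wide_panel_center from where it was at the start of the episode below 0.03 m))); the arm keeps its last pose, push and grip.
It fails at once if a bystander (juggling box, tape roll, screwdriver) is moved by more than 30 mm (distance of any of juggling_box, tape_roll, screwdriver from where it was at the start of the episode above 0.03 m).
It fails at once if the panel that does not fit the insert is picked up ((distance between insert_wide and slot below 0.03 m and height (world z) of narrow_panel_center above 0.07 m) or (distance between insert_narrow and slot below 0.03 m and height (world z) of wide_panel_center above 0.07 m)).
It also fails if it takes over 42 s, if anything falls off the work surface, if the arm or the gripper's body presses on something with over 40 N, if the wrist force passes 120 N, or if a joint passes its speed limit or range.

## Working session

There is one attempt and no reset: what is moved stays moved. The work goes in short steps, Python scripts to look and compute and a tool call to move; the robot and the scene stay as the last step left them, time stands still between calls to the robot, and variables do not carry over. Pictures are saved under pics/ and viewed, at most 10 in all, crops included, and the job is handed in when it is done.

Besides the shell and the picture viewer there is one more tool, called after "Request:" in YAML: its name, and indented under it one key for each argument. jog_arm: Moves the arm, as the interface text tells. Its arguments: {"type":"object","properties":{"rows":{"type":"array","items":{"type":"array","items":{"type":"array","items":{"type":"number"}}}},"squeeze":{"type":"number"}},"required":["rows"]}

```bash
mkdir -p pics
cat > h.py <<'E'
import numpy as np,cv2
from bench import monitor,vision,job
from scipy.spatial.transform import Rotation as R
def snap(n,f):
    c=vision.camera(n); cv2.imwrite('pics/'+f,c['image'][:,:,::-1]); np.save('pics/'+f+'.npy',c,allow_pickle=True); return c
def ld(f): return np.load('pics/'+f+'.npy',allow_pickle=True).item()
def foc(c): return 210/np.tan(np.radians(c['vertical_fov'])/2)
def pose(c,st=None):
    if 'position' in c:
        r=np.array(c['rotation']); r=r if r.shape==(3,3) else R.from_rotvec(r).as_matrix()
        return r,np.array(c['position'])
    T=np.array(c['tool_from_camera']); Rt=R.from_rotvec(st['tool_rot']).as_matrix()
    return Rt@T[:3,:3],Rt@T[:3,3]+st['tool_pos']
def px2z(c,u,v,z,st=None):
    r,p=pose(c,st);f=foc(c);x=(u-c['cx'])/f;y=(v-c['cy'])/f
    if st is not None:
        t=np.hypot(x,y);s=np.sin(t)/t if t>1e-9 else 1;d=np.array([x*s,-y*s,-np.cos(t)])
    else: d=np.array([x,-y,-1])
    d=r@d;return p+d*(z-p[2])/d[2]
def w2px(c,P,st=None):
    r,p=pose(c,st);q=r.T@(np.array(P)-p);f=foc(c);x,y,z=q[0],-q[1],-q[2]
    if st is not None:
        t=np.arctan2(np.hypot(x,y),z);k=t/np.hypot(x,y);return c['cx']+f*x*k,c['cy']+f*y*k
    return c['cx']+f*x/z,c['cy']+f*y/z
E
python3 - <<'E'
from h import *
for n in('scene','top'):
    c=snap(n,n+'1.png');print(n,{k:(v if np.size(v)<20 else 0) for k,v in c.items()})
print(monitor.state())
E
```

```text
scene {'image': 0, 'vertical_fov': 57.730055833618415, 'cx': 278.8052893032293, 'cy': 211.70744917696268, 'position': array([ 1.16464683, -0.18735272,  0.81975105]), 'rotation': array([0.68349762, 0.4250322 , 1.01312287])}
top {'image': 0, 'vertical_fov': 54.90558679073108, 'cx': 292.0796817698331, 'cy': 218.17060063422312, 'position': array([0.39408045, 0.15418038, 1.16756905]), 'rotation': array([ 0.09168246, -0.10943711, -1.5504312 ])}
{'time_s': 0.1, 'joints': array([-1.32240070e+00,  3.53580968e-01,  1.63402794e+00,  1.26246661e-05,
        1.15518766e+00, -2.34828850e-03]), 'dq': array([ 1.16908951e-05, -2.71634007e-03, -4.05884442e-03,  1.22887141e-03,
       -3.63555139e-05, -6.05234144e-04]), 'joint_torque': array([-8.53750098e-04, -5.94902909e+01, -3.34930730e+01,  6.98638684e-02,
        1.83961296e-02, -1.73494482e-05]), 'tool_pos': array([ 0.1550089 , -0.60503458,  0.21395108]), 'tool_rot': array([-3.11574915e+00, -3.92679088e-01,  2.13981896e-04]), 'force': array([-1.46104814,  0.37507791,  0.30300442]), 'torque': array([-0.01026433,  0.0394827 ,  0.01263497]), 'grasp_force': 0.0, 'width': 0.09182226337526057}
```

View pics/top1.png

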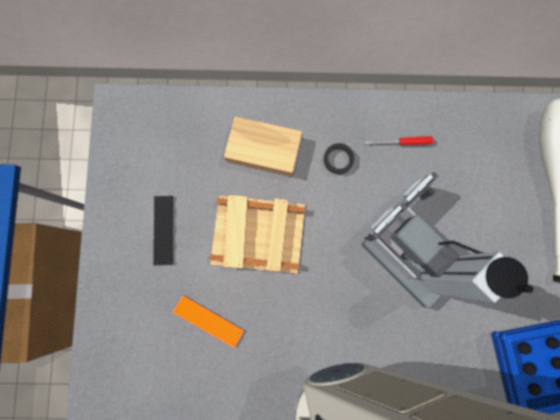

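View pics/scene1.png

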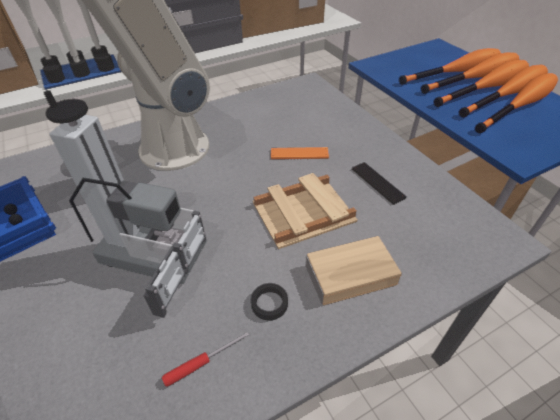

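The top view shows the machine at (430,240), with its working bay near (390,222) and the parking bay near (422,190). The rest is at (258,234), with the wider panel at (236,232) and the narrower at (277,236). Panel candidates:
- plywood at (236,232): wide
- plywood at (277,236): narrow
- black look-alike at (163,230)
- orange look-alike at (208,321)
- box at (263,146)

Next is a close crop of the guard and the panels.

Run:
```python
import cv2,numpy as np
a=cv2.imread('pics/scene1.png')[190:320,110:220]; b=cv2.imread('pics/top1.png')[160:290,200:450]
a=cv2.resize(a,None,fx=4.5,fy=4.5,interpolation=2)
cv2.imwrite('pics/c1.png',a)
b=cv2.resize(b,None,fx=3.2,fy=3.2,interpolation=2);cv2.imwrite('pics/c2.png',b)
```

```text
(no output)
```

View pics/c1.png

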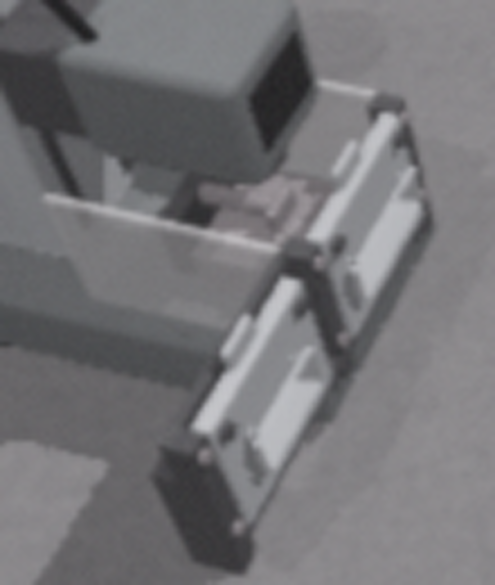

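View pics/c2.png

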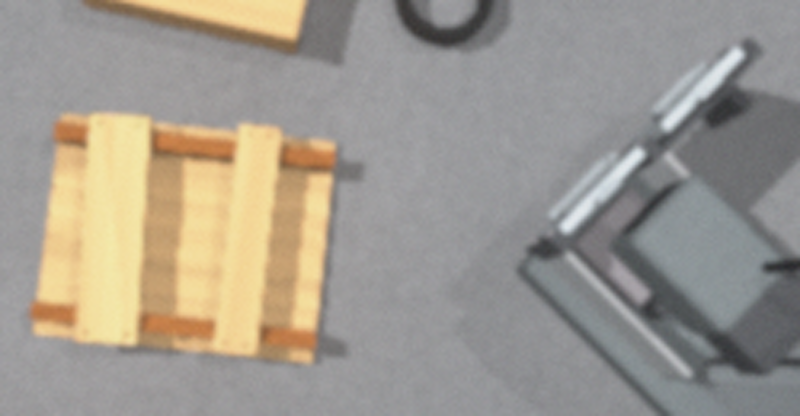

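Seen from above, the working-bay lips measure about 27 px and the parked ones about 20 px. That matches mouth widths of 72 and 56 mm, so the wide insert is fitted and I want the wide panel at (236,232). Next I'll work out its position and the slot's.

Run:
```python
from h import *
c=ld('top1.png');s=3.2
g=lambda u,v,z:px2z(c,200+(u+.5)/s-.5,160+(v+.5)/s-.5,z)
P=[g(*q,.046) for q in((92,113),(150,116),(77,343),(137,345))]
for p in P:print(p)
m=np.mean(P,0);d=P[2]+P[3]-P[0]-P[1];print('panel',m,np.degrees(np.arctan2(d[1],d[0])),np.linalg.norm(d)/2)
N=[g(*q,.046) for q in((240,124),(280,127),(216,348),(256,354))];print('narrow',np.mean(N,0),N)
A=g(553,213,.114);B=g(613,152,.114);e=B-A;print('lip',A,B,np.linalg.norm(e),np.degrees(np.arctan2(e[1],e[0])))
A=g(655,105,.114);B=g(703,62,.114);e=B-A;print('lip2',A,B,np.linalg.norm(e),np.degrees(np.arctan2(e[1],e[0])))
st=monitor.state();print(R.from_rotvec(st['tool_rot']).as_matrix().round(3))
w=snap('wrist','w1.png');print(w['tool_from_camera'],w['vertical_fov'],w['cx'],w['cy'])
```

```text
[0.60139026 0.32294209 0.046     ]
[0.59970793 0.27194788 0.046     ]
[0.40051731 0.32830854 0.046     ]
[0.39970346 0.27678451 0.046     ]
panel [0.50032974 0.29999575 0.046     ] 178.5420287916353 0.2005036260579801
narrow [0.4945855  0.18336118 0.046     ] [array([0.59411079, 0.19269742, 0.046     ]), array([0.5921184 , 0.15748041, 0.046     ]), array([0.39831815, 0.20887746, 0.046     ]), array([0.39379466, 0.17438945, 0.046     ])]
lip [ 0.51283535 -0.06821108  0.114     ] [ 0.56449653 -0.11835623  0.114     ] 0.07199592953289266 -44.1468580885086
lip2 [ 0.60470701 -0.15392697  0.114     ] [ 0.64202127 -0.1948187   0.114     ] 0.05535782246317513 -47.619122887188205
[[ 0.969  0.248 -0.   ]
 [ 0.248 -0.969  0.001]
 [ 0.    -0.001 -1.   ]]
[[ 7.59454298e-04  9.67490348e-01  2.52906801e-01  7.22464708e-02]
 [ 9.99999709e-01 -7.52982080e-04 -1.22381773e-04 -8.93871363e-04]
 [ 7.20311048e-05  2.52906821e-01 -9.67490638e-01 -1.70762628e-01]
 [ 0.00000000e+00  0.00000000e+00  0.00000000e+00  1.00000000e+00]] 65.70646984690485 280.19423269363836 210.47591521796303
```

The projected lip lengths, 72.0 and 55.4 mm, confirm the wide insert in the working bay. The wide panel's centre is (0.500, 0.300), lying along x with a yaw of -1.5°. I'll rise over the machine column first, then cross to the panel.

Request:
jog_arm:
  rows:
    - [[0, 0, -50, 0, 100], [0, 0, -100, 0, 100], [0, 0, -150, 0, 100], [0, 0, -200, 0, 100], [0, 0, -250, 0, 100]]

```text
time_s: 0.65
tool_pos: [0.155, -0.605, 0.4665]
tool_rot: [-3.117, -0.393, 0.0]
force: [0.6, -0.3, 0.6]
width: 0.0916
grasp_force: 0.0
```

Request:
jog_arm:
  rows:
    - [[28, -38, -10, 0, 100], [57, -78, -20, 0, 100], [86, -118, -20, 0, 100], [115, -157, -20, 0, 100], [144, -197, -20, 0, 100]]

```text
time_s: 1.15
tool_pos: [0.2459, -0.377, 0.4844]
tool_rot: [-3.117, -0.392, -0.0]
force: [0.4, -0.1, 0.9]
width: 0.0917
grasp_force: 0.0
```

Request:
jog_arm:
  rows:
    - [[29, -39, 0, 0, 100], [57, -78, 0, 0, 100], [86, -118, 0, 0, 100], [115, -157, 0, 0, 100], [144, -197, 0, 0, 100]]

```text
time_s: 1.65
tool_pos: [0.3363, -0.1505, 0.4846]
tool_rot: [3.117, 0.392, 0.001]
force: [1.0, -1.0, -0.7]
width: 0.0915
grasp_force: 0.0
```

Request:
jog_arm:
  rows:
    - [[29, -39, 0, 0, 100], [57, -78, 0, 0, 100], [86, -118, 0, 0, 100], [115, -157, 0, 0, 100], [144, -197, 0, 0, 100]]

```text
time_s: 2.15
tool_pos: [0.427, 0.0764, 0.4846]
tool_rot: [3.117, 0.393, 0.001]
force: [1.3, -1.0, -0.2]
width: 0.0916
grasp_force: 0.0
```

Request:
jog_arm:
  rows:
    - [[29, -39, 0, 8, 100], [57, -78, 0, 15.8, 100], [86, -118, 0, 15.8, 100], [115, -157, 20, 15.8, 100], [144, -197, 40, 15.8, 100]]

```text
time_s: 2.65
tool_pos: [0.5159, 0.2976, 0.4466]
tool_rot: [-3.141, 0.039, -0.001]
force: [0.1, -0.0, 0.7]
width: 0.0917
grasp_force: 0.0
```

Descend to z ≈ 0.15, then look.

Request:
jog_arm:
  rows:
    - [[0, 0, 50, 0, 100], [0, 0, 100, 0, 100], [0, 0, 150, 0, 100], [0, 0, 200, 0, 100], [0, 0, 250, 0, 100]]

```text
time_s: 3.15
tool_pos: [0.515, 0.2953, 0.195]
tool_rot: [-3.141, 0.039, -0.0]
force: [0.4, 0.6, -0.6]
width: 0.0919
grasp_force: 0.0
```

Request:
jog_arm:
  rows:
    - [[0, 0, 45, 0, 100], [0, 0, 45, 0, 100]]

```text
time_s: 3.35
tool_pos: [0.5114, 0.2932, 0.146]
tool_rot: [3.136, -0.039, -0.015]
force: [0.0, -0.3, -0.6]
width: 0.0922
grasp_force: 0.0
```

Run:
```python
from h import *
st=monitor.state();np.save('st2.npy',st,allow_pickle=True)
c=snap('wrist','w2.png');print(st['tool_pos'],st['tool_rot'])
im=c['image'][:,:,::-1].copy()
for P in((.6,.323,.046),(.6,.272,.046),(.4,.328,.046),(.4,.277,.046)):
    u,v=w2px(c,P,st);print(P,u,v);cv2.circle(im,(int(round(u)),int(round(v))),3,(0,0,255),1)
cv2.imwrite('pics/w2m.png',cv2.resize(im,(800,600)))
```

```text
[0.51141165 0.29315831 0.1460414 ] [ 3.13574698 -0.03916093 -0.01486944]
(0.6, 0.323, 0.046) 241.98612953331744 107.53520711747086
(0.6, 0.272, 0.046) 304.1272486476095 105.79211934830363
(0.4, 0.328, 0.046) 248.4001215189551 319.92755720416164
(0.4, 0.277, 0.046) 299.86500588090075 318.96989878236906
```

View pics/w2m.png

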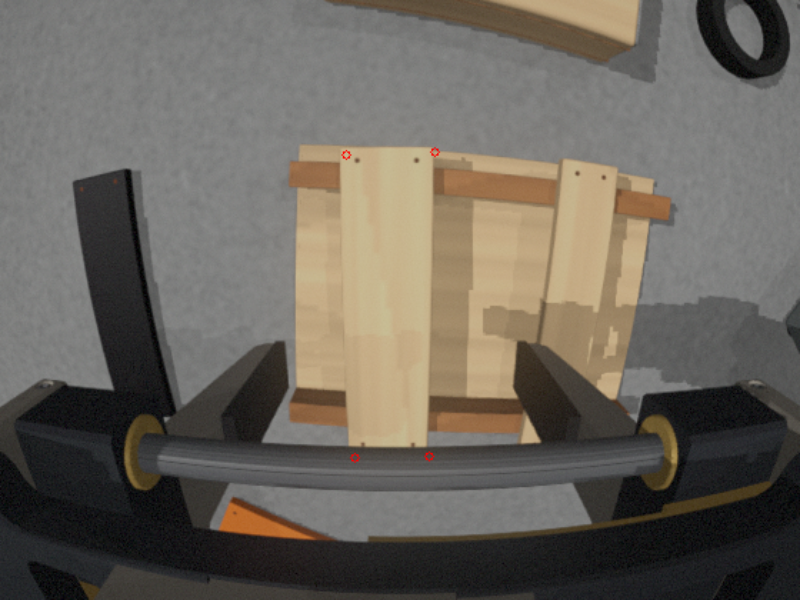

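The wrist view shows the wide panel between the fingers, with its far corners at (343,148) and (434,148) and near ones at (349,446) and (428,446), close to the prediction. There is a slight tilt, so I'll check the joints.

Run:
```python
from h import *
st=monitor.state();print(st['joints'],st['dq'],st['tool_pos'],st['tool_rot'])
s2=np.load('st2.npy',allow_pickle=True).item();c=ld('w2.png')
print(s2['joints'],s2['dq'])
for st in(s2,st):
  P=[px2z(c,u*.7,v*.7,.046,st) for u,v in((343,148),(434,148),(349,446),(428,446))]
  d=P[0]+P[1]-P[2]-P[3];print(np.mean(P,0),np.degrees(np.arctan2(d[1],d[0])),np.linalg.norm(d)/2,P[0]-P[1])
  print(R.from_rotvec(st['tool_rot']).as_matrix().round(4))
```

```text
[5.17961057e-01 3.74116507e-01 1.76063824e+00 7.66086599e-06
 1.01286565e+00 2.11373904e+00] [ 0.00098649 -0.05921552 -0.07384305 -0.00223416  0.02862    -0.00166592] [0.51354405 0.29437614 0.14975146] [ 3.13829314 -0.03920832 -0.00816443]
[ 5.17963168e-01  3.77517447e-01  1.76506620e+00 -4.00219436e-06
  1.01000475e+00  2.11373744e+00] [ 0.00041862 -0.07245026 -0.09841968  0.0009268   0.09732714  0.00036601]
[0.50567142 0.30134561 0.046     ] -1.7723522423573201 0.19395244840315287 [0.00153597 0.05222997 0.        ]
[[ 0.9996 -0.0249 -0.0096]
 [-0.025  -0.9997 -0.0054]
 [-0.0094  0.0057 -0.9999]]
[0.50731312 0.30292947 0.046     ] -1.7678641422275225 0.19636830599879737 [0.00156919 0.05302895 0.        ]
[[ 0.9997 -0.025  -0.0052]
 [-0.025  -0.9997 -0.003 ]
 [-0.0052  0.0031 -1.    ]]
```

That was only a stopping transient. Panel centre is about (0.502, 0.301) with yaw -1.6°, and the commanded pose suits it. Going down.

Request:
jog_arm:
  rows:
    - [[0, 0, 0, 0, 100], [0, 0, 40, 0, 100], [0, 0, 75, 0, 100], [0, 0, 105, 0, 100], [0, 0, 122, 0, 100]]

```text
time_s: 3.9
tool_pos: [0.5167, 0.2962, 0.0309]
tool_rot: [-3.14, 0.039, -0.004]
force: [0.0, -0.1, 0.6]
width: 0.092
grasp_force: 0.0
```

Request:
jog_arm:
  rows:
    - [[0, 0, 6, 0, 100], [0, 0, 6, 0, 100], [0, 0, 6, 0, 100]]

```text
time_s: 4.2
tool_pos: [0.5169, 0.2963, 0.0261]
tool_rot: [-3.14, 0.039, -0.004]
force: [-0.9, 0.1, 0.0]
width: 0.0922
grasp_force: 0.0
```

Request:
jog_arm:
  rows:
    - [[1, -4, 4, 0, 100], [1, -4, 4, 0, 40], [1, -4, 4, 0, 40], [1, -4, 4, 0, 40], [1, -4, 4, 0, 40]]
  squeeze: 20

```text
time_s: 4.7
tool_pos: [0.5165, 0.2994, 0.02]
tool_rot: [3.141, -0.039, 0.0]
force: [0.8, -0.4, 0.8]
width: 0.062
grasp_force: 0.0
```

Request:
jog_arm:
  rows:
    - [[0, 0, 0, 0, 40], [0, 0, 0, 0, 40], [0, 0, 0, 0, 40]]
  squeeze: 50

```text
time_s: 5.0
tool_pos: [0.5165, 0.2994, 0.02]
tool_rot: [3.141, -0.039, -0.0]
force: [-0.5, -0.4, 1.0]
width: 0.0537
grasp_force: 50.0
```

The opening reads 53.7 mm, so this is the wide panel. Lift it and carry it towards the slot.

Request:
jog_arm:
  rows:
    - [[0, 0, -15, 0, 40], [0, 0, -40, 0, 40], [0, 0, -70, 0, 40], [0, 0, -100, 0, 40], [0, 0, -120, 0, 40]]

```text
time_s: 5.5
tool_pos: [0.5172, 0.2998, 0.1432]
tool_rot: [-3.14, 0.039, -0.004]
force: [0.2, 0.6, -0.8]
width: 0.0534
grasp_force: 50.0
```

Request:
jog_arm:
  rows:
    - [[15, 28, -5, -4, 40], [30, 56, -10, -12, 40], [50, 93, -10, -20, 40], [72, 134, -10, -28, 40], [92, 171, -10, -36, 40]]

```text
time_s: 6.0
tool_pos: [0.6049, 0.1245, 0.1513]
tool_rot: [2.997, 0.942, 0.002]
force: [-0.6, 0.6, -0.6]
width: 0.053
grasp_force: 50.0
```

Request:
jog_arm:
  rows:
    - [[-4, 28, 5, -4, 40], [-9, 60, 15, -8, 40], [-13, 90, 25, -10, 40], [-17, 113, 30, -10, 40], [-17, 113, 30, -10, 40]]

```text
time_s: 6.5
tool_pos: [0.6549, 0.0208, 0.1201]
tool_rot: [2.908, 1.187, -0.0]
force: [0.4, -0.6, -0.4]
width: 0.0534
grasp_force: 50.0
```

Request:
jog_arm:
  rows:
    - [[0, 0, 0, 0, 40], [0, 0, 0, 0, 40]]

```text
time_s: 6.7
tool_pos: [0.6541, 0.0243, 0.1207]
tool_rot: [-2.907, -1.192, -0.001]
force: [-0.1, 0.4, -0.4]
width: 0.0536
grasp_force: 50.0
```

Run:
```python
from h import *
st=monitor.state();np.save('st3.npy',st,allow_pickle=True)
c=snap('wrist','w3.png');print(st['tool_pos'],R.from_rotvec(st['tool_rot']).as_matrix().round(4))
t=snap('top','top3.png');s=snap('scene','scene3.png')
im=c['image'][:,:,::-1];cv2.imwrite('pics/w3v.png',cv2.resize(im,(800,600),interpolation=2))
a=t['image'][160:290,330:470,::-1];cv2.imwrite('pics/t3v.png',cv2.resize(a,None,fx=4.5,fy=4.5,interpolation=2))
```

```text
[0.65405003 0.02433948 0.1206883 ] [[ 7.121e-01  7.021e-01  3.000e-04]
 [ 7.021e-01 -7.121e-01  3.000e-04]
 [ 5.000e-04  0.000e+00 -1.000e+00]]
```

View pics/w3v.png

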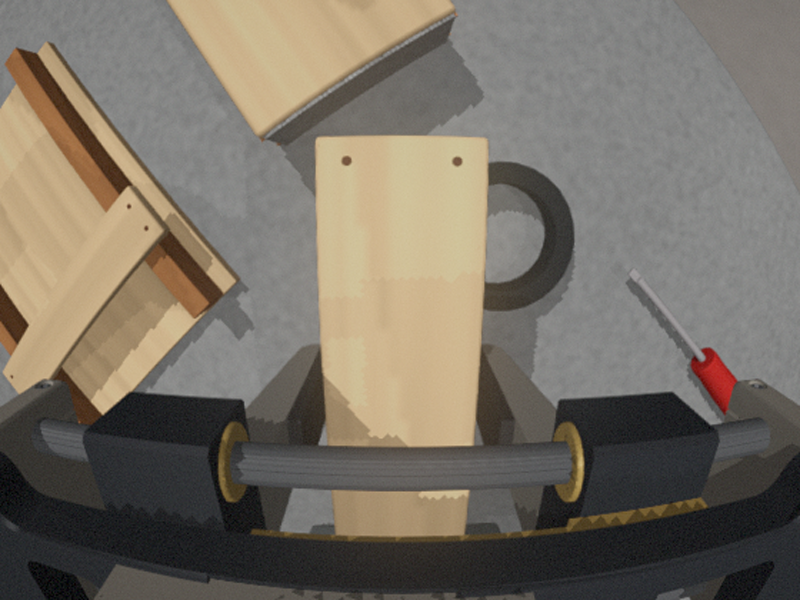

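View pics/t3v.png

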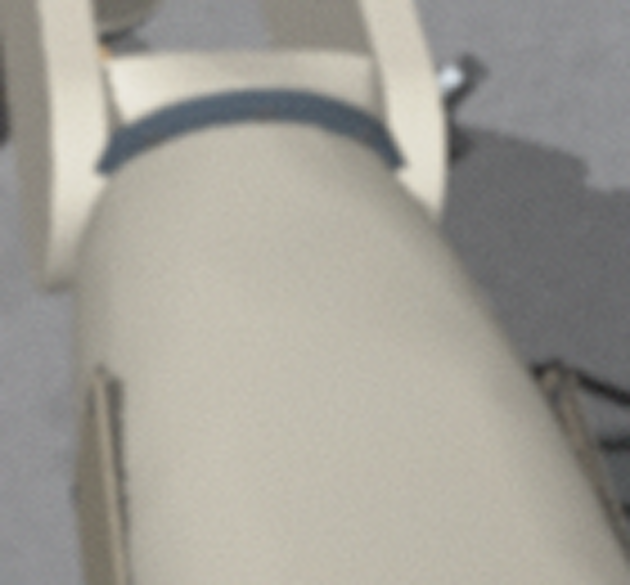

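The wrist view shows the panel held straight, with its rear corners at (316,138) and (487,137). The top view is blocked by the arm. I'll compute the panel's pose in the tool, and overlay my slot estimate and the held panel on the scene views.

Run:
```python
from h import *
st=np.load('st3.npy',allow_pickle=True).item();c=ld('w3.png')
Rt=R.from_rotvec(st['tool_rot']).as_matrix()
for h in(.024,.026,.028):
  z=st['tool_pos'][2]+h
  P=[Rt.T@(px2z(c,(u+.5)*.7-.5,(v+.5)*.7-.5,z,st)-st['tool_pos']) for u,v in((316,138),(487,137),(322,330),(484,330))]
  print(h,(np.array(P)*1000).round(1).tolist())
th=np.radians(-133.9);X=np.array([np.cos(th),np.sin(th),0]);Y=np.array([-X[1],X[0],0]);Z=np.array([0,0,1]);S=np.array([.5325,-.0998,.1])
ims=[]
for n in('scene1.png','scene3.png'):
    c=ld(n);k=6;im=cv2.resize(c['image'][190:290,150:250 if 0 else 216,::-1],None,fx=k,fy=k,interpolation=2)
    def pt(x,y,z):
        u,v=w2px(c,S+X*x+Y*y+Z*z);return (int((u-150+.5)*k),int((v-190+.5)*k))
    for q in((0,28,6),(-.0,-28,6),(0,28,-6),(0,-28,-6),(-9,36,14),(-9,-36,14),(-9,36,-14),(-9,-36,-14),(-9,36-8+118-8,14),(-9,-28+118,14),(-9,28+118,-14),(-9,-28+118,-14)):
        cv2.circle(im,pt(*np.array(q)/1000),3,(0,0,255) if q[0]<0 else (0,255,0),1)
    ims.append(im)
cv2.imwrite('pics/ov.png',np.hstack(ims))
```

```text
0.024 [[87.1, -26.7, -24.0], [87.4, 27.1, -24.0], [24.0, -26.4, -24.0], [24.1, 28.0, -24.0]]
0.026 [[86.9, -26.3, -26.0], [87.2, 26.7, -26.0], [24.7, -26.1, -26.0], [24.7, 27.6, -26.0]]
0.028 [[86.7, -26.0, -28.0], [87.0, 26.3, -28.0], [25.4, -25.7, -28.0], [25.4, 27.2, -28.0]]
```

View pics/ov.png

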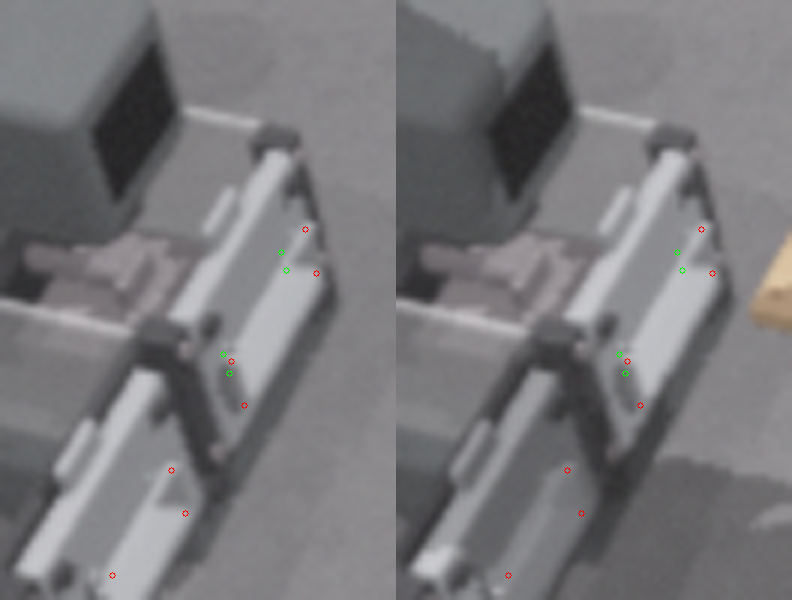

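The overlay of the slot and lips fits the image to within about 1 mm. The panel centre lies 13 mm ahead of the TCP and about 20.5 mm above it. I'll lower to slot height and align.

Request:
jog_arm:
  rows:
    - [[0, -2, 15, -1.5, 40], [0, -2, 30, -1.5, 40], [0, -2, 41, -1.5, 40], [0, -2, 41, -1.5, 40], [0, -2, 41, -1.5, 40]]

```text
time_s: 7.35
tool_pos: [0.6525, 0.0249, 0.0782]
tool_rot: [-2.891, -1.229, 0.002]
force: [0.3, 0.5, -0.8]
width: 0.0532
grasp_force: 50.0
```

```bash
cat > rel.py <<'E'
from h import *
def rel():
    st=monitor.state();th=np.radians(-133.9);X=np.array([np.cos(th),np.sin(th),0]);Y=np.array([-X[1],X[0],0]);S=np.array([.5325,-.0998,0])
    M=R.from_rotvec(st['tool_rot']).as_matrix();d=st['tool_pos']-S
    print('tcp in slot mm',(1000*np.array([d@X,d@Y,d[2]])).round(1),'yaw',np.degrees(np.arctan2(M[1,0],M[0,0])).round(2),'tilt',M[2].round(4),'F slot',np.array([st['force']@X,st['force']@Y,st['force'][2]]).round(1),st['torque'].round(2),st['time_s'],st['width'],st['grasp_force'])
rel()
E
python3 rel.py
```

```text
tcp in slot mm [-173.1    0.    78.2] yaw 46.07 tilt [-1.e-03 -9.e-04 -1.e+00] F slot [-0.6 -0.1 -0.8] [-0.   -0.03 -0.01] 7.35 0.05320469586547569 49.993831515312195
```

Request:
jog_arm:
  rows:
    - [[-12, 0, -1, 0, 40], [-25, 0, -1, 0, 40], [-38, 0, -1, 0, 40], [-45, 0, -1, 0, 40], [-45, 0, -1, 0, 40]]

```text
time_s: 7.85
tool_pos: [0.6207, -0.0086, 0.0802]
tool_rot: [-2.892, -1.228, 0.0]
force: [-0.3, 0.4, -0.2]
width: 0.0538
grasp_force: 50.0
```

```bash
python3 rel.py
python3 - <<'E'
from h import *
c=snap('scene','scene4.png')
cv2.imwrite('pics/s4v.png',cv2.resize(c['image'][180:290,150:270,::-1],None,fx=5.4,fy=5.4,interpolation=2))
E
```

```text
tcp in slot mm [-126.9    0.3   80.2] yaw 46.0 tilt [-2.e-04 -1.e-04 -1.e+00] F slot [-0.1 -0.5 -0.2] [-0.   -0.05 -0.  ] 7.85 0.053751206924193204 49.99379754066467
```

View pics/s4v.png

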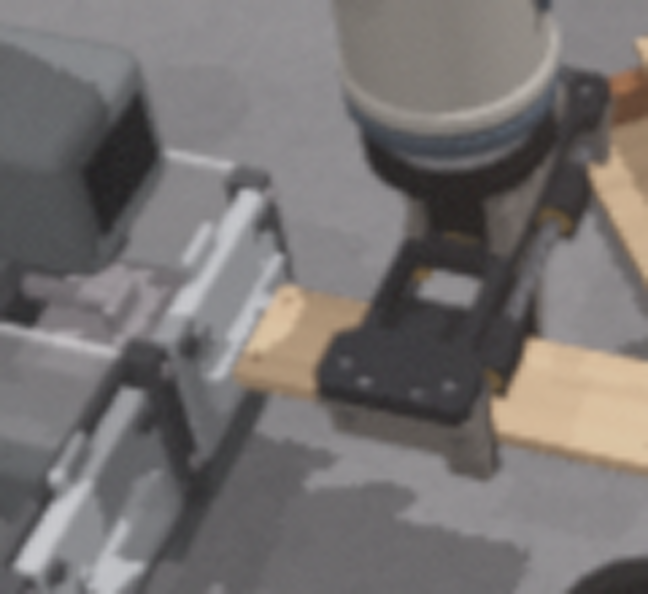

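The panel's leading end, from (278,285) to (240,370), is squarely in front of the lips. Feed slowly and watch the force.

Request:
jog_arm:
  rows:
    - [[-5, 0, 0.5, 0, 40], [-10, 0, 0.5, 0, 40], [-15, 0, 0.5, 0, 40], [-20, 0, 0.5, 0, 40], [-25, 0, 0.5, 0, 40]]

```text
time_s: 8.4
tool_pos: [0.604, -0.0258, 0.0794]
tool_rot: [-2.891, -1.229, 0.0]
force: [-0.8, 0.1, -2.0]
width: 0.0534
grasp_force: 50.0
```

```bash
python3 rel.py
```

```text
tcp in slot mm [-102.9    0.2   79.4] yaw 46.07 tilt [-1.e-04 -1.e-04 -1.e+00] F slot [ 0.5 -0.6 -2. ] [-0.08  0.03 -0.02] 8.4 0.053362402353515886 49.9939888715744
```

The end is in the slot with a light downward force of 2 N, so I'll ease down slightly and go on.

Request:
jog_arm:
  rows:
    - [[-5, 0, 0.6, 0, 40], [-12, 0, 0.6, 0, 40], [-19, 0, 0.6, 0, 40], [-26, 0, 0.6, 0, 40], [-33, 0, 0.6, 0, 40]]

```text
time_s: 8.9
tool_pos: [0.581, -0.0498, 0.0789]
tool_rot: [-2.891, -1.229, 0.0]
force: [0.1, 0.5, -0.5]
width: 0.0538
grasp_force: 50.0
```

```bash
python3 rel.py
```

```text
tcp in slot mm [-69.7   0.2  78.9] yaw 46.06 tilt [-0. -0. -1.] F slot [-0.4 -0.3 -0.5] [-0.03 -0.01 -0.02] 8.9 0.05379081095083203 49.99389946460724
```

Request:
jog_arm:
  rows:
    - [[-4, 0, 0, 0, 40], [-8, 0, 0, 0, 40], [-12, 0, 0, 0, 40], [-16, 0, 0, 0, 40], [-16, 0, 0, 0, 40]]

```text
time_s: 9.4
tool_pos: [0.5707, -0.0608, 0.0791]
tool_rot: [2.891, 1.229, 0.002]
force: [2.5, 4.3, -0.8]
width: 0.0534
grasp_force: 50.0
```

```bash
python3 rel.py
```

```text
tcp in slot mm [-54.6   0.5  79.1] yaw 46.04 tilt [ 1.1e-03  5.0e-04 -1.0e+00] F slot [-4.8 -1.1 -0.8] [ 0.68 -0.47 -0.15] 9.4 0.05339450928045889 50.00370919704437
```

The stop is pushing back with 4.8 N, about 7 mm in. A few more mm to the hard end.

Request:
jog_arm:
  rows:
    - [[-1, 0, 0, 0, 40], [-2, 0, 0, 0, 40], [-3, 0, 0, 0, 40], [-3, 0, 0, 0, 40], [-3, 0, 0, 0, 40]]

```text
time_s: 9.9
tool_pos: [0.5689, -0.0626, 0.079]
tool_rot: [-2.891, -1.229, -0.002]
force: [3.6, 4.9, -1.4]
width: 0.0534
grasp_force: 50.0
```

```bash
python3 rel.py
```

```text
tcp in slot mm [-52.1   0.4  79. ] yaw 46.07 tilt [ 1.1e-03  4.0e-04 -1.0e+00] F slot [-6.  -0.8 -1.4] [ 0.76 -0.61 -0.14] 9.9 0.053434222665802146 50.00632345676422
```

Request:
jog_arm:
  rows:
    - [[-1, 0, 0, 0, 40], [-1.5, 0, 0, 0, 40], [-1.5, 0, 0, 0, 40], [-1.5, 0, 0, 0, 40]]

```text
time_s: 10.3
tool_pos: [0.5684, -0.0633, 0.0792]
tool_rot: [-2.891, -1.229, -0.004]
force: [3.5, 6.3, -0.3]
width: 0.0533
grasp_force: 50.0
```

```bash
python3 rel.py
```

```text
tcp in slot mm [-51.2   0.5  79.2] yaw 46.05 tilt [ 2.1e-03  8.0e-04 -1.0e+00] F slot [-7.  -1.8 -0.3] [ 1.18 -0.82 -0.19] 10.3 0.053312039854956354 50.01358151435852
```

The force has risen to about 7 N and the torque has jumped, with hardly any further travel, so the stop is at its hard end. Handing in.

```bash
python3 -c "
from bench import job;print(job.job_done())"
```

```text
the job is handed in; nothing more can be done
None
```

I fed the wide panel through the wide slot and handed the job in with the gripper holding it at 50 N. It was level and pressed against the stop, which felt fully in from the force rise (about 7 N); the hand-in returned no verdict.

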